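# Close the access panel of a rack instrument

## Robot

A 6-joint arm with a two-finger parallel gripper is mounted at the origin on the work surface. World frame = base frame: x ahead of the robot, y to its left, z up, the work surface at z = 0. Lengths are in m, angles in rad, forces in N, time in s.
With the tool pointing down it reaches from about 0.275 to 0.725 m from the base axis. Payload 5.6 kg.
Tool frame: the origin (TCP) lies at the very end of the fingers, on their centre line; the grasp point (between the pads) lies 19 mm behind it; y points along the fingers, z is the direction in which the jaws open and shut, and the axes are right-handed (so a half turn about y gives the same grasp; the last joint's range is limited). The gripper opens to 85 mm and grips with 20 to 120 N. Pads are 22 mm wide; open, the fingers measure 114 mm over their backs; the gripper's body (76 mm by 85 mm) begins 54 mm behind the grasp point. The pads swing forward as they close: fully open they stand 13 mm farther back than shut.
Start: joints at [-0.964, 0.255, 0.108, 0, -1.424, -0.285], TCP at [0.174, -0.522, 0.231] pointing down, gripper open.
Joint ranges: [-2.95, 2.95], [-1.21, 1.97], [-1.09, 1.5], [-2.87, 1.71], [-2.94, -0.07], [-3.05, 3.05]. Speed limits (rad/s): [2.57, 2.57, 3.14, 3.14, 3.14, 3.14].

## Interface

Orientations are given as a unit quaternion [w, x, y, z].
In Python, from workcell import status, imaging, order gives the robot as it stands.
- The arm moves only by the tool jog_arm, never from a script. Its argument "steps" is a list of rows, each a list of 3 entries, a list of its own where there are three numbers: the shift along the tool's x, y, z in m, then the turn, a rotation vector about the tool's x, y, z in rad, then the gripper's target within -1 to 1 (fully open at 1, half-way at 0, shut at -1). A call has 1 to 12 rows; each row shifts and turns the pose as measured when the row begins, along the tool's axes as they then stand; what a row does not reach is not made up. A row lasts 1/12 s, in which the tool goes at most 41.7 mm and 7.16 degrees, less where a joint would pass 70% of its speed; a pose out of reach is approached as far as the arm can. A call is refused whole if a number of a shift passes 0.0417 or a number of a turn 0.125, either way. A call with a gripper value outside its range is refused whole. The fingers move at their own pace and stop on an object; the grip force is fixed at half the most. Time passes only in rows, so rows that do not move let the fingers close. It gives the time, the measured TCP pose, the force and the opening at its end, in the units of the state.
- status.sense(): the state, without advancing time (a new reading comes with each control period).
- imaging.capture(name): name is "scene" or "top" or "wrist"; returns the picture (480x640x3 uint8, red, green, blue); there is no depth.
- imaging.camera_params(name): a dict with "fx", "fy", "cx", "cy" (pixels), "distortion" ([k1, k2, p1, p2, k3] as OpenCV has them; the pictures are not rectified), "extrinsics" (4x4, takes a point from camera to world coordinates). Camera axes: x right, y down, z forward; pixel columns grow to the right and rows downward; lengths in m; the calibration is good to about 2 mm. A picture is of the moment at which its call begins: read the wrist's pose just before it. camera_params takes no time and is no camera call; for the wrist camera it gives the pose at the moment of the call.
- order.close_job(): hands the job in, once; it reports no verdict.
The state is a dict: "clock": time; "joints": joint angles; "qd": joint speeds; "tau": joint torques, N m; "ee_pos": TCP position; "tcp_rot": TCP orientation; "contact_force": force on the tool from outside, world axes, zero at the start; "wrist_torque": the same for the moment, N m; "gripper_width": opening from 0.0 (shut) to 1.0 (fully open).
Only numpy, scipy, OpenCV 4.12 (cv2) and the standard library are available. Lean on these libraries where they do the work, as an engineer would, in place of code of your own. Each camera call takes 0.05 s, during which the arm holds its last target.

## Task

Pull the instrument tray out of the rack to its stop. Turn the orange quarter-turn fastener clockwise until its slot lines up with the two black marks on the white panel, and only then press the panel down with the fingers until it is flush on the green frame. Finish while still holding it pressed down, with the tray out and the slot lined up, and leave the other things on the bench alone.

Things in the scene. Friction and masses are not known exactly. Their poses are not given: they have to be found in the camera images.
- rack: open black bench rack fixed to the table, 240 deep (x) x 220 wide (y) x 136 mm high, roofed with aluminium bars and a plate (a red box 28 mm high fixed on it at the back); origin at the centre of its underside. Its x points from its open front (robot side) to its back, y left, z up. The tray slides out along its -x. Roof underside 126 mm up, front edge at rack x = -120 mm: the tray must be out to grip things in it
- tray (a joint): how far the instrument tray is pulled out, m: 0 = shut, 0.16 = at its stop; starts 0 to 0.03. Friction 2.5 N plus 6 N per m/s; stays where left. Grey front plate 196 mm wide, 12 mm thick, top 104 mm above the table; behind it the tray carries a green frame 122 x 170 mm, top 75 mm above the table
- tray_handle (a point): middle of the tray's steel bar handle: round bar 10 mm thick, 100 mm long along the rack's y, 94 mm above the table, its axis 45 mm in front of the tray's front plate (40 mm free gap, open from above). Same axes as the rack
- panel (a joint): how far the white access panel is pressed down, m: 0 = raised (8 mm gap, black gasket showing), 0.008 = flush on the green frame (stop). Springy: about 4 N starts it moving, 10 to 11 N brings it flush; springs back when let go. Pushing anywhere on the panel or fastener presses it; it cannot tip
- press_spot (a point): centre of the blue disc (30 mm across) on the panel's top face, 88 mm above the table while the panel is raised; a free place to press. The panel is 106 (x) x 152 (y) x 5 mm; the disc is 45 mm left (+y) of the panel's centre, which is 83 mm behind the tray's front face. Same axes as the rack
- fastener (a joint): turn of the quarter-turn fastener, rad, growing clockwise seen from above: 0 = slot across the rack (along its y), 1.571 = slot aligned with the two black marks on the panel (along rack x). Starts at 0.2 to 0.7; can be turned too far, to a stop at 1.9. Friction 0.05 N m; stays where left
- fastener_wing (a point): grip point on the fastener's axis, mid wing, 24 mm above the panel's top (112 mm above the table). Orange wing 12 mm thick, 38 mm long, top 10 mm above this point, on a brass disc 34 mm across, 3 mm high; black slot line along its top. Its y axis runs along wing and slot, z up. 28 mm right (-y) of the panel's centre; two black marks fore and aft of it show the aligned direction
- tape_roll: black tape roll, ring 64 mm across, 18 mm high, lying on the table beside the rack on its left (+y) side, behind the red board; origin at the centre of its underside. A bystander: leave it alone
- red_board: small red circuit board 45 x 30 x 5 mm with a white plug, on the table beside the rack on its left (+y) side; origin at the centre of its underside. A bystander: leave it alone
- screwdriver: screwdriver 160 mm long, blue handle 26 mm thick, lying on the table beside the rack on its right (-y) side; origin in mid length, on the table; x axis from handle to tip. A bystander: leave it alone
- display: black display module 75 x 120 x 12 mm with a blue screen, flat on the table to the robot's right; origin at the centre of its underside. A bystander: leave it alone
- phone: pink phone 150 x 74 x 9 mm, flat on the table to the robot's left; origin at the centre of its underside. A bystander: leave it alone
- bit_case: black bit case 100 x 150 x 20 mm with steel bits, on the table to the robot's right; origin at the centre of its underside. A bystander: leave it alone

How it is judged:
On the way, in this order (a step that is already met when the one before it is completed fails the run):
1. the tray is out at its stop (within 12 mm) (value of joint tray above 0.148 m), for 0.2 s.
2. the fastener's slot is aligned with the marks while the panel is still raised (value of joint tray above 0.148 m and value of joint fastener between 1.421 and 1.721 rad and value of joint panel below 0.005 m), for 0.2 s.
3. the panel is pressed flush by the fingers (value of joint tray above 0.148 m and value of joint fastener between 1.421 and 1.721 rad and value of joint panel above 0.0062 m and contact force between the fingers and panel above 5 N), for 0.5 s.
At the end, for the whole second after the job is handed in: The tray is within 12 mm of its stop, the slot within 0.15 rad of the marks, and the panel is held within 1.8 mm of fully flush on the frame by the fingers themselves, pushing on it with more than 5 N (all of step 3); the arm keeps its last pose, push and grip.
It fails at once if one of the other things on the bench is shifted by more than 30 mm (distance of any of tape_roll, red_board, screwdriver, display, phone, bit_case from where it was at the start of the episode above 0.03 m).
It also fails if it takes over 51 s, if anything falls off the work surface, if the arm or the gripper's body presses on something with over 40 N, if the wrist force passes 120 N, or if a joint passes its speed limit or range.

## Working session

There is one attempt and no reset: what is moved stays moved. The work goes in short steps, Python scripts to look and compute and a tool call to move; the robot and the scene stay as the last step left them, time stands still between calls to the robot, and variables do not carry over. Pictures are saved under pics/ and viewed, and the job is handed in when it is done.

Besides the shell and the picture viewer there is one more tool, called by a JSON object that holds its "fn" and its "kwargs". jog_arm: Moves the arm, as the interface text tells. Its arguments: {"type":"object","properties":{"steps":{"type":"array"}},"required":["steps"]}

```bash
ls; mkdir -p pics; python3 - <<'E'
from workcell import status, imaging
import cv2
print(status.sense())
for n in ("scene","top"):
    im=imaging.capture(n); cv2.imwrite(f"pics/{n}0.png",im[...,::-1]); p=imaging.camera_params(n); print(n,p)
E
```

```text
pics
{'clock': 0.0, 'joints': array([-9.64391069e-01,  2.55741879e-01,  1.06960137e-01, -4.82610994e-04,
       -1.42393095e+00, -2.84618489e-01]), 'qd': array([-6.62834317e-04, -9.28470718e-05,  1.05083509e-03,  1.44511109e-03,
        4.68409191e-04, -9.10138213e-05]), 'tau': array([ 2.31081567e-04, -3.86626089e+01,  2.37938458e+01,  5.36523074e+00,
       -6.22245992e-03, -3.47221123e-05]), 'ee_pos': array([ 0.1738372 , -0.52125013,  0.23037975]), 'tcp_rot': array([ 0.698662  , -0.69729374, -0.11311406,  0.1133934 ]), 'contact_force': array([-0.07679955, -0.16759817,  1.21400857]), 'wrist_torque': array([-0.01102394, -0.00759046,  0.03588748]), 'gripper_width': 1.0035646177906914}
scene {'fx': 470.3535125737841, 'fy': 470.3535125737841, 'cx': 314.59835944220384, 'cy': 239.1681432309392, 'distortion': array([-0.0434251,  0.       ,  0.       ,  0.       ,  0.       ]), 'extrinsics': array([[-0.58976163,  0.51300886, -0.62370115,  1.41807851],
       [ 0.80739267,  0.35804004, -0.46896099,  0.61738622],
       [-0.01727116, -0.78014693, -0.62535787,  0.93321857],
       [ 0.        ,  0.        ,  0.        ,  1.        ]])}
top {'fx': 601.0674685640523, 'fy': 601.0674685640523, 'cx': 323.7121830740484, 'cy': 245.41596598659407, 'distortion': array([-0.03885389,  0.        ,  0.        ,  0.        ,  0.        ]), 'extrinsics': array([[-0.01420368, -0.99611448,  0.08691491,  0.45180339],
       [-0.99989053,  0.01378939, -0.00536515, -0.00898057],
       [ 0.0041458 , -0.0869816 , -0.99620129,  1.51962319],
       [ 0.        ,  0.        ,  0.        ,  1.        ]])}
```

View pics/scene0.png

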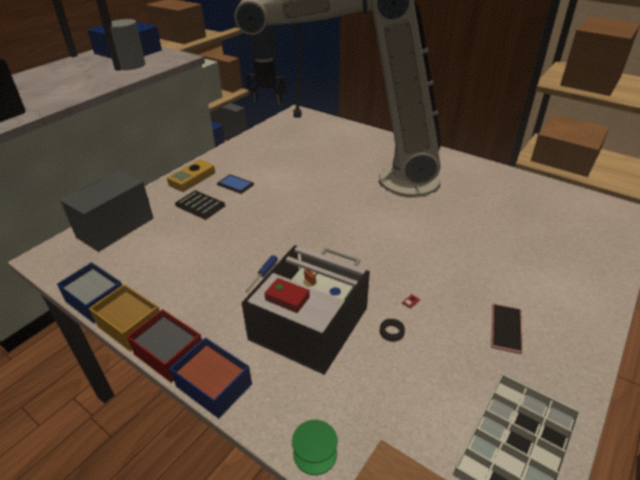

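View pics/top0.png

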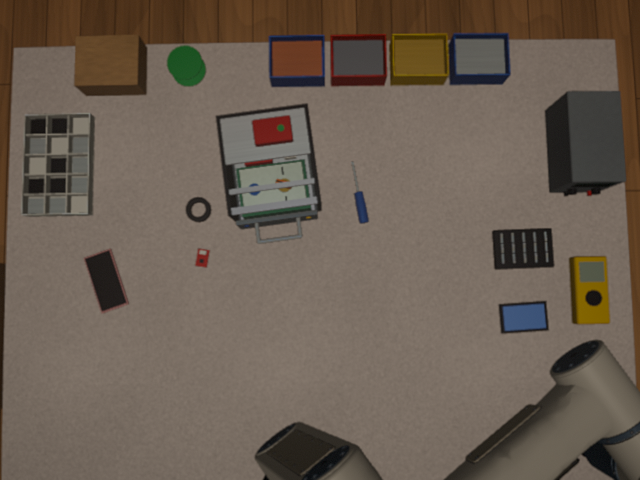

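The top view shows the rack around (270,165) and the tray handle bar around (279,238). The arm is at the lower right. I'll zoom in on the rack.

```bash
cat > h.py <<'E'
import numpy as np, cv2
from workcell import status, imaging
def ray(n,uv,p=None):
    p=p or imaging.camera_params(n)
    K=np.array([[p['fx'],0,p['cx']],[0,p['fy'],p['cy']],[0,0,1]])
    q=cv2.undistortPoints(np.array(uv,float).reshape(-1,1,2),K,np.array(p['distortion'])).reshape(-1,2)
    E=np.array(p['extrinsics'])
    d=np.c_[q,np.ones(len(q))]@E[:3,:3].T
    return E[:3,3],d
def onz(n,uv,z,p=None):
    o,d=ray(n,uv,p); return o+d*((z-o[2])/d[:,2])[:,None]
def crop(src,x0,y0,x1,y1,s,out):
    im=cv2.imread(src)[y0:y1,x0:x1]; cv2.imwrite(out,cv2.resize(im,None,fx=s,fy=s,interpolation=cv2.INTER_CUBIC))
E
python3 - <<'E'
from h import *
crop('pics/top0.png',205,95,335,250,5 if 0 else 3.8,'pics/top0c.png')
crop('pics/scene0.png',235,235,385,370,4.4,'pics/scene0c.png')
E
```

```text
(no output)
```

View pics/top0c.png

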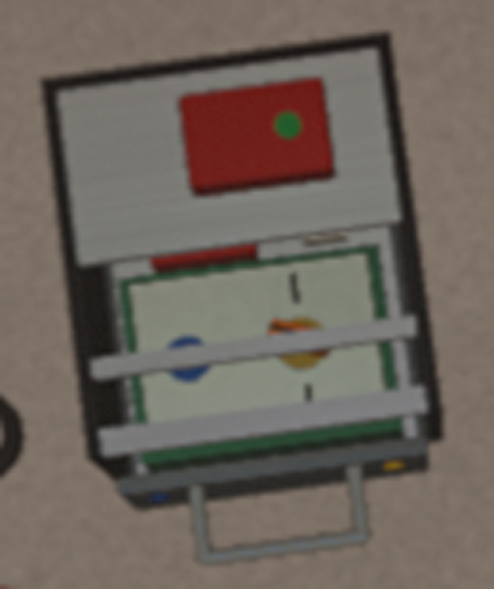

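View pics/scene0c.png

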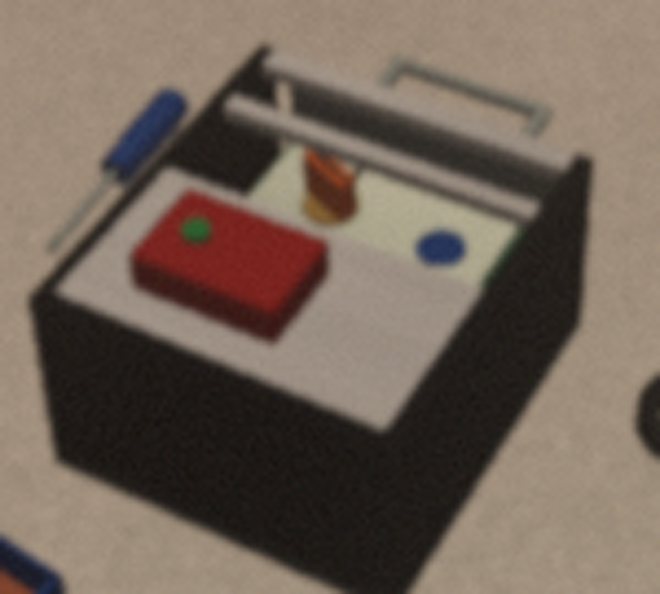

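```bash
python3 - <<'E'
from h import *
f=lambda L:[((x+.5)/3.8-.5+205,(y+.5)/3.8-.5+95) for x,y in L]
g=lambda L:[((x+.5)/4.4-.5+235,(y+.5)/4.4-.5+235) for x,y in L]
h=onz('top',f([(205,556),(363,537)]),.094);print('handle',h,h.mean(0),np.linalg.norm(h[0]-h[1]))
d=h[1]-h[0];print('yaw',np.arctan2(d[0],-d[1]))
r=onz('top',f([(45,85),(388,38),(440,437)]),.136);print('rack',r)
d=r[1]-r[0];print('yaw',np.arctan2(d[0],-d[1]),np.linalg.norm(d)); d=r[1]-r[2];print('yaw side',np.arctan2(d[1],d[0]),np.linalg.norm(d))
print('disc',onz('top',f([(187,358)]),.088)); print('marks',onz('top',f([(295,287),(308,393)]),.088))
hs=onz('scene',g([(395,66),(545,112)]),.094);print('scene handle',hs,hs.mean(0))
print('scene disc',onz('scene',g([(440,248)]),.088))
print('things',onz('top',[(362,207),(354,165),(203,258),(198,209)],.01))
E
```

```text
handle [[0.58901726 0.13835154 0.094     ]
 [0.599617   0.03916637 0.094     ]] [0.59431713 0.08875895 0.094     ] 0.0997499515682946
yaw 0.10646405672303422
rack [[ 0.88022526  0.23232265  0.136     ]
 [ 0.90711065  0.01894761  0.136     ]
 [ 0.65606264 -0.00997261  0.136     ]]
yaw 0.12534008411050432 0.2150621603356207
yaw side 0.114692416836035 0.2527082952760849
disc [[0.71598047 0.1498505  0.088     ]]
marks [[0.76078455 0.08095204 0.088     ]
 [0.69243709 0.073238   0.088     ]]
scene handle [[0.60295422 0.03766361 0.094     ]
 [0.58610545 0.13833811 0.094     ]] [0.59452984 0.08800086 0.094     ]
scene disc [[0.71506784 0.14838786 0.088     ]]
things [[ 0.67998177 -0.11561954  0.01      ]
 [ 0.78854802 -0.0973731   0.01      ]
 [ 0.55591102  0.28732108  0.01      ]
 [ 0.68065853  0.30048236  0.01      ]]
```

```bash
cat >> h.py <<'E'
from scipy.spatial.transform import Rotation as R
def tool():
    s=status.sense(); q=s['tcp_rot']; return s,R.from_quat([q[1],q[2],q[3],q[0]]).as_matrix()
def plan(pos,jawang):
    "jaw axis heading (world yaw of tool z), tool y down"
    s,M=tool()
    print('clock',round(s['clock'],2),'pos',s['ee_pos'].round(4),'F',s['contact_force'].round(2),'w',round(s['gripper_width'],3),'q',s['joints'].round(2))
    z=np.array([np.cos(jawang),np.sin(jawang),0]);y=np.array([0,0,-1.]);x=np.cross(y,z)
    T=np.c_[x,y,z]; T2=np.c_[-x,y,-z]
    d=np.array(pos)-s['ee_pos']
    print('jaw yaw',np.arctan2(M[1,2],M[0,2]).round(3))
    print('shift tool',(M.T@d).round(4),'world',d.round(4))
    for t in (T,T2): print('rotvec',R.from_matrix(M.T@t).as_rotvec().round(4),'shift after turn',(t.T@d).round(4))
E
python3 -c "
from h import *
print(tool()[1].round(3)); plan([.5945,.088,.2],.115)"
```

```text
[[ 0.949 -0.001 -0.316]
 [ 0.316  0.002  0.949]
 [-0.    -1.     0.002]]
clock 0.1 pos [ 0.1739 -0.5213  0.2305] F [ 0.5  -0.04  0.24] w 1.003 q [-0.96  0.26  0.11 -0.   -1.42 -0.28]
jaw yaw 1.893
shift tool [0.5917 0.0312 0.4449] world [ 0.4206  0.6093 -0.0305]
rotvec [-1.1000e-03  1.7776e+00 -1.5000e-03] shift after turn [-0.557   0.0305  0.4878]
rotvec [-1.400e-03 -1.364e+00  1.100e-03] shift after turn [ 0.557   0.0305 -0.4878]
```

{"fn": "jog_arm", "kwargs": {"steps": [[[0.032, 0, 0.024], [0, 0, 0], 1], [[0.032, 0, 0.024], [0, 0, 0], 1], [[0.032, 0, 0.024], [0, 0, 0], 1], [[0.032, 0, 0.024], [0, 0, 0], 1], [[0.032, 0, 0.024], [0, 0, 0], 1], [[0.032, 0, 0.024], [0, 0, 0], 1], [[0.032, 0, 0.024], [0, 0, 0], 1], [[0.032, 0, 0.024], [0, 0, 0], 1], [[0.032, 0, 0.024], [0, 0, 0], 1], [[0.032, 0, 0.024], [0, 0, 0], 1], [[0.032, 0, 0.024], [0, 0, 0], 1], [[0.032, 0, 0.024], [0, 0, 0], 1]]}}

```text
clock: 1.1
ee_pos: [0.4513, -0.1142, 0.2253]
tcp_rot: [0.702, -0.695, -0.106, 0.111]
contact_force: [0.3, -1.5, -0.2]
gripper_width: 0.999
```

{"fn": "jog_arm", "kwargs": {"steps": [[[0, 0, 0], [0, -0.12, 0], 0], [[0, 0, 0], [0, -0.12, 0], 0], [[0, 0, 0], [0, -0.12, 0], 0], [[0, 0, 0], [0, -0.12, 0], 0], [[0, 0, 0], [0, -0.12, 0], 0], [[0, 0, 0], [0, -0.12, 0], 0], [[0, 0, 0], [0, -0.12, 0], 0], [[0, 0, 0], [0, -0.12, 0], 0], [[0, 0, 0], [0, -0.12, 0], 0], [[0, 0, 0], [0, -0.12, 0], 0], [[0, 0, 0], [0, -0.12, 0], 0]]}}

```text
clock: 2.02
ee_pos: [0.4527, -0.1042, 0.2192]
tcp_rot: [0.48, -0.464, -0.525, 0.528]
contact_force: [-0.2, -0.4, 0.4]
gripper_width: 0.496
```

```bash
python3 -c "
from h import *
plan([.5945,.088,.15],.115)"
```

```text
clock 2.02 pos [ 0.4527 -0.1042  0.2192] F [-0.18 -0.35  0.36] w 0.496 q [ 0.1   0.11 -0.1  -0.01 -1.38  0.01]
jaw yaw -3.032
shift tool [ 0.1746  0.0686 -0.1633] world [ 0.1418  0.1922 -0.0692]
rotvec [-0.0227  3.1359 -0.0301] shift after turn [-0.1747  0.0692  0.163 ]
rotvec [-0.0192 -0.0055  0.0145] shift after turn [ 0.1747  0.0692 -0.163 ]
```

{"fn": "jog_arm", "kwargs": {"steps": [[[0.025, 0, -0.0233], [-0.019, -0.005, 0.0145], 0], [[0.025, 0, -0.0233], [0, 0, 0], 0], [[0.025, 0, -0.0233], [0, 0, 0], 0], [[0.025, 0, -0.0233], [0, 0, 0], 0], [[0.025, 0, -0.0233], [0, 0, 0], 0], [[0.025, 0, -0.0233], [0, 0, 0], 0], [[0.025, 0, -0.0233], [0, 0, 0], 0], [[0, 0, 0], [0, 0, 0], 0]]}}

```text
clock: 2.68
ee_pos: [0.5957, 0.0964, 0.215]
tcp_rot: [0.47, -0.468, -0.527, 0.531]
contact_force: [-0.9, -0.7, -1.3]
gripper_width: 0.503
```

```bash
python3 -c "
from h import *
plan([.5945,.088,.13],.115)
im=imaging.capture('wrist');cv2.imwrite('pics/w1.png',im[...,::-1])
p=imaging.camera_params('wrist');print(p)"
```

```text
clock 2.68 pos [0.5957 0.0964 0.215 ] F [-0.92 -0.66 -1.35] w 0.503 q [ 0.42  0.37  0.23 -0.   -1.44 -0.3 ]
jaw yaw -3.022
shift tool [-0.0082  0.085   0.0017] world [-0.0012 -0.0084 -0.085 ]
rotvec [-1.1000e-03 -3.1367e+00  9.6000e-03] shift after turn [ 0.0082  0.085  -0.0022]
rotvec [-0.0061  0.0049 -0.0007] shift after turn [-0.0082  0.085   0.0022]
{'fx': 384.93972474782686, 'fy': 384.93972474782686, 'cx': 310.482454311518, 'cy': 235.47363583564223, 'distortion': array([-0.01904153,  0.        ,  0.        ,  0.        ,  0.        ]), 'extrinsics': array([[-0.99274413, -0.11415797, -0.03777622,  0.60315018],
       [-0.12007347,  0.95795034,  0.26060219,  0.02891354],
       [ 0.00643793,  0.26324721, -0.96470693,  0.35704485],
       [ 0.        ,  0.        ,  0.        ,  1.        ]])}
```

View pics/w1.png

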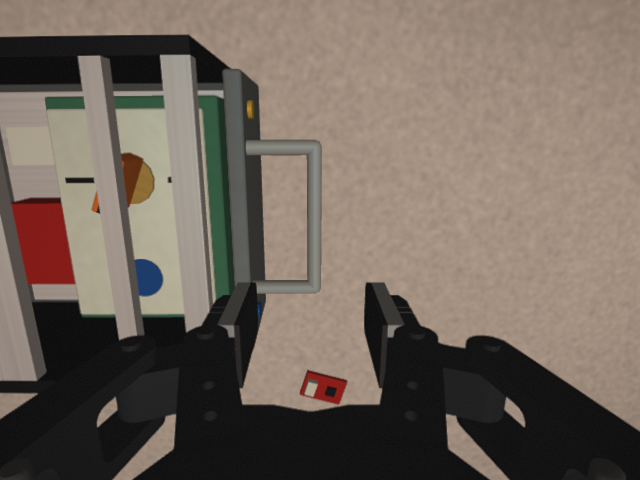

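The wrist view shows the handle bar from (314,148) to (314,287), between the open fingers in x. I'll check its position against the top view.

```bash
python3 -c "
from h import *
h=onz('wrist',[(314,148),(314,287)],.094);print(h,h.mean(0),np.linalg.norm(h[1]-h[0]),'mean dist')
plan([.5945,.088,.076],.115)"
```

```text
[[0.59778674 0.03959536 0.094     ]
 [0.58556377 0.13866447 0.094     ]] [0.59167526 0.08912992 0.094     ] 0.09982028907940435 mean dist
clock 2.73 pos [0.5946 0.0948 0.2152] F [ 0.34 -0.58 -1.55] w 0.502 q [ 0.42  0.37  0.23 -0.   -1.44 -0.3 ]
jaw yaw -3.022
shift tool [-0.0066  0.1392 -0.    ] world [-1.000e-04 -6.800e-03 -1.392e-01]
rotvec [-1.8000e-03 -3.1371e+00  1.0700e-02] shift after turn [ 0.0067  0.1392 -0.0009]
rotvec [-0.0068  0.0045 -0.0012] shift after turn [-0.0067  0.1392  0.0009]
```

{"fn": "jog_arm", "kwargs": {"steps": [[[-0.003, 0.025, 0.001], [-0.0068, 0.0045, 0], 0], [[-0.003, 0.025, 0], [0, 0, 0], 0], [[0, 0.025, 0], [0, 0, 0], 0], [[0, 0.02, 0], [0, 0, 0], 0], [[0, 0.015, 0], [0, 0, 0], 0], [[0, 0.01, 0], [0, 0, 0], 0], [[0, 0, 0], [0, 0, 0], 0]]}}

```text
clock: 3.32
ee_pos: [0.5918, 0.0853, 0.0897]
tcp_rot: [0.471, -0.471, -0.527, 0.528]
contact_force: [-0.1, -0.4, -0.6]
gripper_width: 0.502
```

```bash
python3 -c "
from h import *
plan([.593,.0885,.076],.115)"
```

```text
clock 3.32 pos [0.5918 0.0853 0.0897] F [-0.07 -0.42 -0.6 ] w 0.502 q [ 0.41  0.43 -0.01  0.   -1.13 -0.29]
jaw yaw -3.028
shift tool [ 0.003   0.0137 -0.0015] world [ 0.0012  0.0032 -0.0137]
rotvec [ 2.8000e-03  3.1403e+00 -2.1000e-03] shift after turn [-0.003   0.0137  0.0015]
rotvec [-0.0014 -0.0013 -0.0018] shift after turn [ 0.003   0.0137 -0.0015]
```

{"fn": "jog_arm", "kwargs": {"steps": [[[0.002, 0.007, -0.001], [0, 0, 0], 0], [[0, 0.007, 0], [0, 0, 0], 0], [[0, 0, 0], [0, 0, 0], -1], [[0, 0, 0], [0, 0, 0], -1], [[0, 0, 0], [0, 0, 0], -1], [[0, 0, 0], [0, 0, 0], -1], [[0, 0, 0], [0, 0, 0], -1], [[0, 0, 0], [0, 0, 0], -1]]}}

```text
clock: 3.98
ee_pos: [0.593, 0.0864, 0.0766]
tcp_rot: [0.47, -0.472, -0.527, 0.528]
contact_force: [0.9, -0.1, -3.2]
gripper_width: 0.088
```

```bash
python3 -c "
from h import *
plan([.593,.0885,.076],.115)"
```

```text
clock 3.98 pos [0.593  0.0864 0.0766] F [ 0.91 -0.07 -3.24] w 0.088 q [ 0.41  0.44 -0.03  0.   -1.1  -0.29]
jaw yaw -3.029
shift tool [ 0.0021  0.0006 -0.0002] world [-0.      0.0021 -0.0006]
rotvec [2.6000e-03 3.1395e+00 1.7000e-03] shift after turn [-0.0021  0.0006  0.0002]
rotvec [ 0.0011 -0.0021 -0.0016] shift after turn [ 0.0021  0.0006 -0.0002]
```

{"fn": "jog_arm", "kwargs": {"steps": [[[0, 0, 0.01], [0, 0, 0], -1], [[0, 0, 0.015], [0, 0, 0], -1], [[0, 0, 0.02], [0, 0, 0], -1], [[0, 0, 0.02], [0, 0, 0], -1], [[0, 0, 0.02], [0, 0, 0], -1], [[0, 0, 0.02], [0, 0, 0], -1], [[0, 0, 0.015], [0, 0, 0], -1], [[0, 0, 0], [0, 0, 0], -1]]}}

```text
clock: 4.65
ee_pos: [0.4768, 0.0721, 0.0767]
tcp_rot: [-0.466, 0.475, 0.531, -0.524]
contact_force: [-2.2, -0.2, -5.1]
gripper_width: 0.089
```

```bash
python3 -c "
from h import *
plan([.593-.16*.9934,.0864-.16*.1148,.0766],.115)"
```

```text
clock 4.65 pos [0.4768 0.0721 0.0767] F [-2.18 -0.17 -5.12] w 0.089 q [ 0.48  0.22 -0.36  0.01 -0.98 -0.37]
jaw yaw -3.028
shift tool [ 0.0008 -0.0006  0.0429] world [-0.0427 -0.0041 -0.0001]
rotvec [0.0039 3.1404 0.0253] shift after turn [-0.0008  0.0001 -0.0429]
rotvec [ 0.0161 -0.0011 -0.0025] shift after turn [0.0008 0.0001 0.0429]
```

Moved 117 mm so far. I'll go on slowly to the stop.

{"fn": "jog_arm", "kwargs": {"steps": [[[0, 0, 0.008], [0.01, 0, 0], -1], [[0, 0, 0.008], [0, 0, 0], -1], [[0, 0, 0.006], [0, 0, 0], -1], [[0, 0, 0], [0, 0, 0], -1]]}}

```text
clock: 4.98
ee_pos: [0.4568, 0.0697, 0.0767]
tcp_rot: [-0.467, 0.474, 0.53, -0.526]
contact_force: [1.5, -1.0, -6.2]
gripper_width: 0.091
```

{"fn": "jog_arm", "kwargs": {"steps": [[[0, 0, 0.006], [0, 0, 0], -1], [[0, 0, 0.006], [0, 0, 0], -1], [[0, 0, 0], [0, 0, 0], -1]]}}

```text
clock: 5.23
ee_pos: [0.4579, 0.0698, 0.0766]
tcp_rot: [-0.46, 0.479, 0.537, -0.52]
contact_force: [-3.7, 0.4, 2.5]
gripper_width: 0.088
```

{"fn": "jog_arm", "kwargs": {"steps": [[[0, 0, 0.01], [0, 0, 0], -1], [[0, 0, 0.01], [0, 0, 0], -1]]}}

```text
clock: 5.4
ee_pos: [0.4572, 0.0701, 0.0771]
tcp_rot: [-0.449, 0.486, 0.548, -0.511]
contact_force: [61.0, -15.5, -62.7]
gripper_width: 0.09
```

```bash
python3 -c "
from h import *
plan([.45,.0864,.0766],.115)
for n in ('top','wrist'):
    im=imaging.capture(n);cv2.imwrite('pics/%s2.png'%n,im[...,::-1])
crop('pics/top2.png',205,95,335,270,3.4,'pics/top2c.png')"
```

```text
clock 5.4 pos [0.4572 0.0701 0.0771] F [ 60.99 -15.53 -62.73] w 0.09 q [ 0.52  0.15 -0.47  0.04 -0.89 -0.42]
jaw yaw -3.017
shift tool [0.0171 0.     0.0052] world [-0.0072  0.0163 -0.0005]
rotvec [-0.0071 -3.1305 -0.1145] shift after turn [-0.017   0.0005 -0.0053]
rotvec [ 0.0731  0.009  -0.0045] shift after turn [0.017  0.0005 0.0053]
```

View pics/top2c.png

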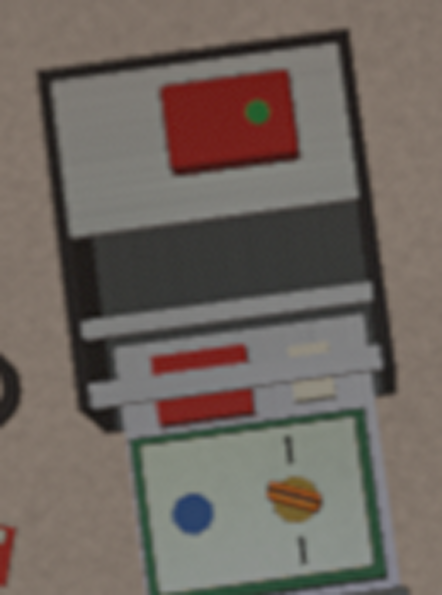

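View pics/wrist2.png

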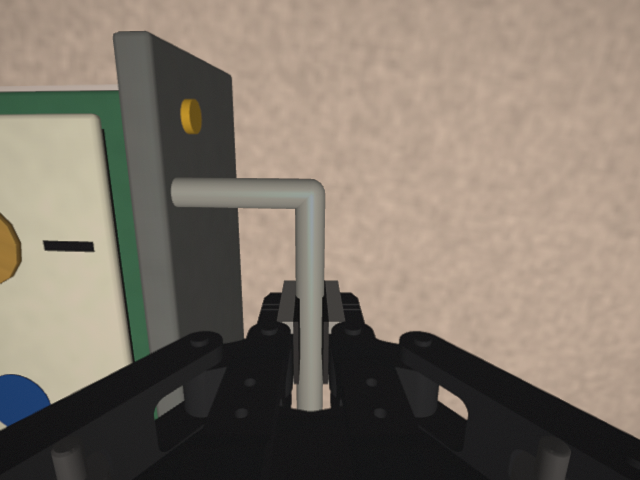

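At the stop: the contact force jumped and the handle no longer moves. I'll relax, open and rise.

{"fn": "jog_arm", "kwargs": {"steps": [[[0, 0, 0], [0, 0, 0], -0.5], [[0, 0, 0], [0, 0, 0], -0.3], [[0, 0, 0], [0, 0, 0], -0.2], [[0, 0, 0], [0, 0, 0], -0.2], [[0, 0, 0], [0, 0, 0], -0.2]]}}

```text
clock: 5.92
ee_pos: [0.461, 0.0707, 0.0785]
tcp_rot: [-0.448, 0.488, 0.549, -0.51]
contact_force: [0.8, -0.3, 0.3]
gripper_width: 0.403
```

```bash
python3 -c "
from h import *
plan([.457,.0700,.2],.115)
f=lambda L:[((x+.5)/3.4-.5+205,(y+.5)/3.4-.5+95) for x,y in L]
print('disc',onz('top',f([(193,513)]),.088)); m=onz('top',f([(289,449),(302,550)]),.088);print('marks',m,m.mean(0)); print(onz('top',f([(269,490),(320,504)]),.122))
print('screw',onz('top',f([(294,497)]),.122))
"
```

```text
clock 5.92 pos [0.461  0.0707 0.0785] F [ 0.81 -0.3   0.33] w 0.403 q [ 0.52  0.15 -0.46  0.04 -0.89 -0.42]
jaw yaw -3.018
shift tool [-0.0008 -0.1214 -0.0055] world [-0.004  -0.0007  0.1215]
rotvec [-0.0072 -3.1305 -0.1239] shift after turn [ 0.0002 -0.1215 -0.0041]
rotvec [ 0.0791  0.0087 -0.0046] shift after turn [-0.0002 -0.1215  0.0041]
disc [[0.57849678 0.13224872 0.088     ]]
marks [[0.62285597 0.06432436 0.088     ]
 [0.55136403 0.05585894 0.088     ]] [0.58711    0.06009165 0.088     ]
[[0.59062837 0.07658501 0.122     ]
 [0.58048429 0.04164824 0.122     ]]
screw [[0.58555948 0.05945427 0.122     ]]
```

{"fn": "jog_arm", "kwargs": {"steps": [[[0, -0.02, -0.001], [0, 0, 0], -0.1], [[0, -0.03, -0.001], [0, 0, 0], -0.1], [[0, -0.03, -0.001], [0, 0, 0], 0], [[0, -0.03, -0.001], [0.04, 0, 0], 0], [[0, -0.03, 0], [0.04, 0, 0], 0], [[0.0, 0, -0.03], [0, 0.1, 0], 0], [[0.0, 0, -0.03], [0, 0.1, 0], 0], [[0.0, 0, -0.03], [0, 0.1, 0], 0], [[0.0, 0, 0], [0, 0.1, 0], 0], [[0.0, 0, 0], [0, 0, 0], 0]]}}

```text
clock: 6.75
ee_pos: [0.5422, 0.0731, 0.229]
tcp_rot: [0.567, -0.567, -0.421, 0.424]
contact_force: [0.3, -0.6, -0.3]
gripper_width: 0.494
```

```bash
python3 -c "
from h import *
plan([.587,.06,.2],2.86)
im=imaging.capture('wrist');cv2.imwrite('pics/w3.png',im[...,::-1])
im=imaging.capture('top');cv2.imwrite('pics/top3.png',im[...,::-1])
"
```

```text
clock 6.75 pos [0.5422 0.0731 0.229 ] F [ 0.32 -0.57 -0.3 ] w 0.494 q [ 0.42  0.25  0.1   0.   -1.42 -0.71]
jaw yaw 2.852
shift tool [ 0.0004  0.0288 -0.0467] world [ 0.0448 -0.0131 -0.029 ]
rotvec [-0.0031 -0.0084 -0.003 ] shift after turn [-0.0001  0.029  -0.0466]
rotvec [ 0.0047  3.1331 -0.0049] shift after turn [0.0001 0.029  0.0466]
```

View pics/w3.png

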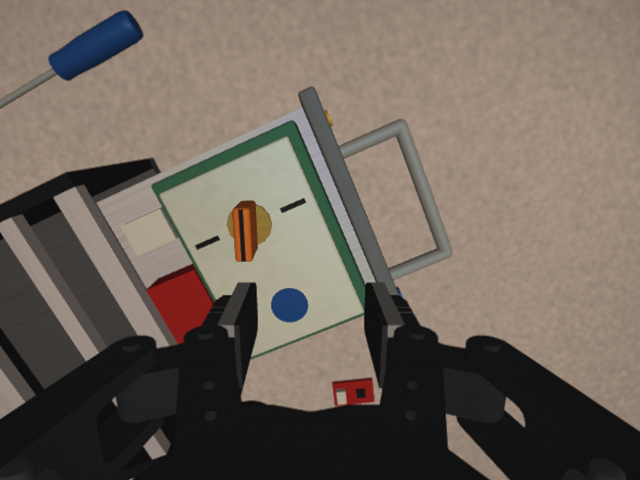

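The wrist view shows the fastener wing at about (244,232), the slot from (240,207) to (245,260), the marks at (207,242) and (293,205), and the disc at (290,305).

```bash
python3 - <<'E'
from h import *
im=cv2.imread('pics/w3.png'); c=im[185:280,180:320]; cv2.imwrite('pics/w3c.png',cv2.resize(c,None,fx=5.5,fy=5.5,interpolation=cv2.INTER_CUBIC))
m=onz('wrist',[(207,242),(293,205)],.088);d=m[1]-m[0];print('marks',m,m.mean(0),np.arctan2(-d[1],-d[0]))
s=onz('wrist',[(240,207),(245,260)],.122);d=s[1]-s[0];print('slot',s,s.mean(0),np.arctan2(d[1],d[0]))
print('disc',onz('wrist',[(290,305)],.088))
h=onz('wrist',[(404,126),(446,252)],.094);d=h[1]-h[0];print('handle',h,h.mean(0),np.arctan2(-d[0],d[1]),np.linalg.norm(d))
hsv=cv2.cvtColor(im,cv2.COLOR_BGR2HSV)
b=cv2.inRange(hsv,(100,120,60),(125,255,255));b[:250]=0;b[:,:260]=0;b[:,320:]=0;M=cv2.moments(b,True);print(M['m10']/M['m00'],M['m01']/M['m00'])
E
```

```text
marks [[0.62060533 0.06601243 0.088     ]
 [0.54915674 0.05691079 0.088     ]] [0.58488104 0.06146161 0.088     ] 0.12670474938233237
slot [[0.57976976 0.04276063 0.122     ]
 [0.58837855 0.07843132 0.122     ]] [0.58407416 0.06059597 0.122     ] 1.3339841573340068
disc [[0.57496791 0.13391388 0.088     ]]
handle [[0.45859095 0.02410654 0.094     ]
 [0.4479716  0.12259194 0.094     ]] [0.45328128 0.07334924 0.094     ] 0.10741162714469141 0.09905627121107179
289.16309012875536 304.74356223175965
```

View pics/w3c.png

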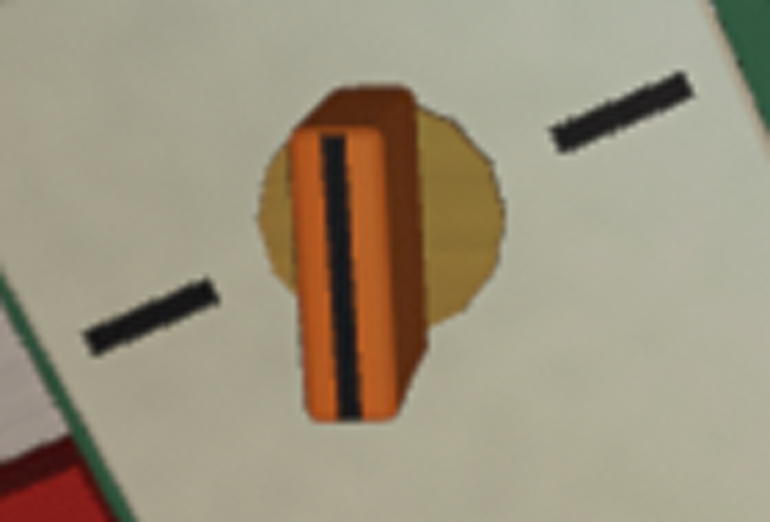

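```bash
python3 - <<'E'
from h import *
s=onz('wrist',[(240.4,209.9),(243.6,261)],.122);d=s[1]-s[0];print('slot',s.mean(0),np.arctan2(d[1],d[0]))
plan([.585,.0605,.14],2.885)
E
```

```text
slot [0.58483499 0.0617575  0.122     ] 1.3028854496955866
clock 6.85 pos [0.5412 0.0731 0.2287] F [-0.72 -0.13  0.32] w 0.499 q [ 0.42  0.25  0.1   0.   -1.42 -0.7 ]
jaw yaw 2.859
shift tool [ 0.0004  0.0885 -0.0459] world [ 0.0438 -0.0126 -0.0887]
rotvec [-0.0038 -0.0262 -0.0033] shift after turn [-0.001   0.0887 -0.0455]
rotvec [ 0.0051  3.1154 -0.0059] shift after turn [0.001  0.0887 0.0455]
```

{"fn": "jog_arm", "kwargs": {"steps": [[[0, 0, -0.02], [0, -0.022, 0], 0], [[0, 0, -0.02], [0, 0, 0], 0], [[0, 0.02, -0.006], [0, 0, 0], 0], [[0, 0.03, 0], [0, 0, 0], 0], [[0, 0.03, 0], [0, 0, 0], 0], [[0, 0.008, 0], [0, 0, 0], 0], [[0, 0, 0], [0, 0, 0], 0]]}}

```text
clock: 7.43
ee_pos: [0.5824, 0.0616, 0.1431]
tcp_rot: [-0.555, 0.555, 0.439, -0.438]
contact_force: [-0.2, -0.1, 0.5]
gripper_width: 0.497
```

```bash
python3 - <<'E'
from h import *
plan([.585,.0605,.097],2.88)
im=imaging.capture('wrist');cv2.imwrite('pics/w4.png',im[...,::-1])
E
```

```text
clock 7.43 pos [0.5824 0.0616 0.1431] F [-0.2  -0.05  0.49] w 0.497 q [ 0.37  0.36  0.03 -0.   -1.24 -0.61]
jaw yaw 2.908
shift tool [-0.0005  0.0461 -0.0027] world [ 0.0026 -0.0011 -0.0461]
rotvec [0.0013 0.0282 0.001 ] shift after turn [-0.0004  0.0461 -0.0028]
rotvec [ 1.6000e-03 -3.1134e+00 -2.0000e-03] shift after turn [0.0004 0.0461 0.0028]
```

View pics/w4.png

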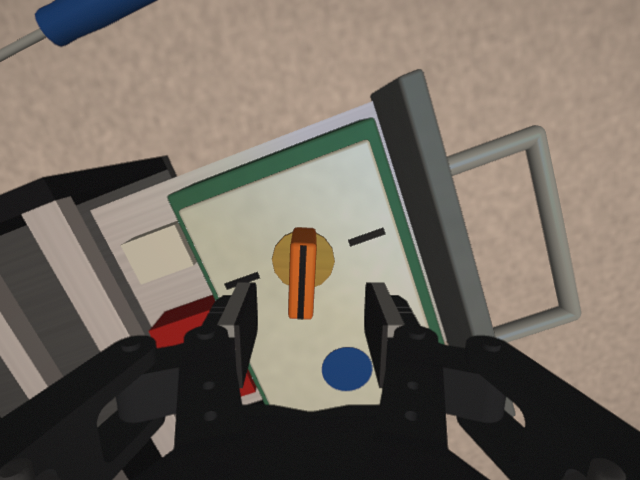

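Wing lies between the fingers (slot from (303,246) to (301,317)). Next I descend and grip.

{"fn": "jog_arm", "kwargs": {"steps": [[[0, 0.02, -0.0025], [0, 0.015, 0], 0], [[0, 0.018, 0], [0, 0, 0], 0], [[0, 0.007, 0], [0, 0, 0], 0], [[0, 0, 0], [0, 0, 0], 0]]}}

```text
clock: 7.82
ee_pos: [0.5885, 0.0625, 0.1068]
tcp_rot: [-0.554, 0.559, 0.441, -0.431]
contact_force: [-0.1, 0.5, 0.4]
gripper_width: 0.502
```

```bash
python3 - <<'E'
from h import *
plan([.585,.0605,.097],2.88)
E
```

```text
clock 7.82 pos [0.5885 0.0625 0.1068] F [-0.09  0.53  0.36] w 0.502 q [ 0.37  0.39 -0.02  0.   -1.14 -0.62]
jaw yaw 2.899
shift tool [-0.0028  0.0098  0.003 ] world [-0.0035 -0.002  -0.0098]
rotvec [0.0136 0.019  0.0065] shift after turn [-0.0028  0.0098  0.0029]
rotvec [ 0.0102 -3.1225 -0.0213] shift after turn [ 0.0028  0.0098 -0.0029]
```

{"fn": "jog_arm", "kwargs": {"steps": [[[-0.0025, 0.008, 0.003], [0.013, 0.012, 0.006], 0], [[0, 0.002, 0], [0, 0, 0], -0.4], [[0, 0, 0], [0, 0, 0], -1], [[0, 0, 0], [0, 0, 0], -1], [[0, 0, 0], [0, 0, 0], -1], [[0, 0, 0], [0, 0, 0], -1], [[0, 0, 0], [0, 0, 0], -1]]}}

```text
clock: 8.4
ee_pos: [0.5868, 0.0613, 0.1012]
tcp_rot: [-0.558, 0.56, 0.435, -0.431]
contact_force: [0.6, -0.1, -2.1]
gripper_width: 0.125
```

```bash
python3 - <<'E'
from h import *
plan([.585,.0605,.097],2.88)
im=imaging.capture('wrist');cv2.imwrite('pics/w5.png',im[...,::-1])
E
```

```text
clock 8.4 pos [0.5868 0.0613 0.1012] F [ 0.63 -0.12 -2.07] w 0.125 q [ 0.37  0.4  -0.03  0.   -1.14 -0.62]
jaw yaw 2.888
shift tool [-0.0012  0.0042  0.0016] world [-0.0018 -0.0008 -0.0042]
rotvec [0.0052 0.0079 0.0029] shift after turn [-0.0012  0.0042  0.0015]
rotvec [ 0.0045 -3.1337 -0.0081] shift after turn [ 0.0012  0.0042 -0.0015]
```

View pics/w5.png

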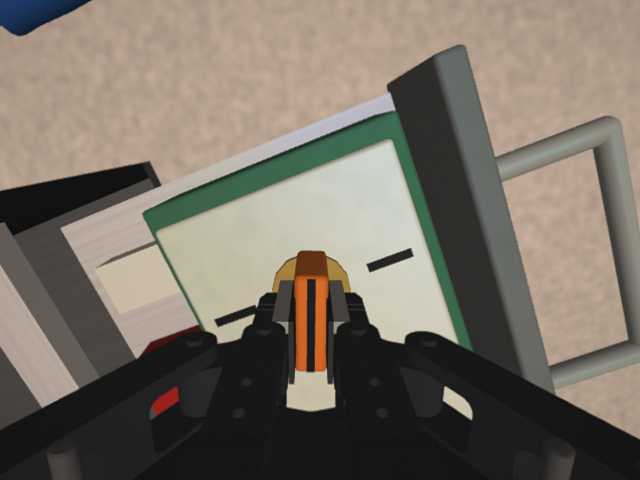

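Gripped. I'll turn clockwise in two stages.

{"fn": "jog_arm", "kwargs": {"steps": [[[0, 0, 0], [0, 0.09, 0], -1], [[0, 0, 0], [0, 0.09, 0], -1], [[0, 0, 0], [0, 0.09, 0], -1], [[0, 0, 0], [0, 0.09, 0], -1], [[0, 0, 0], [0, 0.09, 0], -1], [[0, 0, 0], [0, 0.09, 0], -1], [[0, 0, 0], [0, 0, 0], -1]]}}

```text
clock: 9.03
ee_pos: [0.5869, 0.0612, 0.1012]
tcp_rot: [-0.657, 0.658, 0.262, -0.258]
contact_force: [0.2, -0.3, -1.7]
gripper_width: 0.124
```

```bash
python3 - <<'E'
from h import *
plan([.5865,.061,.1012],1.69)
E
```

```text
clock 9.03 pos [0.5869 0.0612 0.1012] F [ 0.22 -0.29 -1.72] w 0.124 q [ 0.37  0.4  -0.03  0.   -1.14 -1.19]
jaw yaw 2.324
shift tool [-0.0004  0.      0.0001] world [-0.0004 -0.0002 -0.    ]
rotvec [0.0016 0.6336 0.0055] shift after turn [-0.0004  0.     -0.0002]
rotvec [ 7.200e-03 -2.508e+00 -2.000e-03] shift after turn [0.0004 0.     0.0002]
```

{"fn": "jog_arm", "kwargs": {"steps": [[[0, 0, 0], [0, 0.1, 0], -1], [[0, 0, 0], [0, 0.1, 0], -1], [[0, 0, 0], [0, 0.1, 0], -1], [[0, 0, 0], [0, 0.1, 0], -1], [[0, 0, 0], [0, 0.1, 0], -1], [[0, 0, 0], [0, 0.1, 0], -1], [[0, 0, 0], [0, 0, 0], -1]]}}

```text
clock: 9.62
ee_pos: [0.5869, 0.0611, 0.1013]
tcp_rot: [-0.705, 0.705, 0.054, -0.05]
contact_force: [1.0, -0.7, -2.7]
gripper_width: 0.125
```

```bash
python3 - <<'E'
from h import *
plan([.5865,.061,.1012],1.69)
im=imaging.capture('wrist');cv2.imwrite('pics/w6.png',im[...,::-1])
im=imaging.capture('scene');cv2.imwrite('pics/s6.png',im[...,::-1])
E
```

```text
clock 9.62 pos [0.5869 0.0611 0.1013] F [ 0.95 -0.74 -2.71] w 0.125 q [ 0.37  0.4  -0.03  0.   -1.14 -1.79]
jaw yaw 1.717
shift tool [-0.0005  0.      0.    ] world [-0.0004 -0.0001 -0.0001]
rotvec [0.0006 0.0272 0.0054] shift after turn [-0.0005  0.0001  0.    ]
rotvec [ 8.4000e-03 -3.1144e+00 -9.0000e-04] shift after turn [ 0.0005  0.0001 -0.    ]
```

View pics/w6.png

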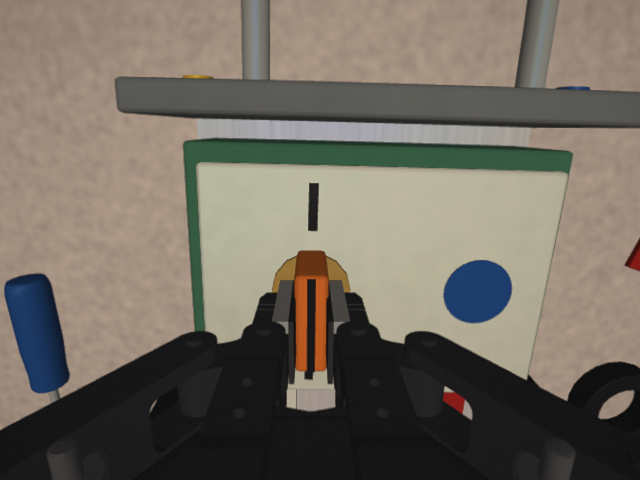

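{"fn": "jog_arm", "kwargs": {"steps": [[[0, 0, 0], [0, 0.025, 0], -1], [[0, 0, 0], [0, 0, 0], -1], [[0, 0, 0], [0, 0, 0], -0.3], [[0, 0, 0], [0, 0, 0], 0], [[0, 0, 0], [0, 0, 0], 0], [[0, 0, 0], [0, 0, 0], 0], [[0, -0.015, 0], [0, 0, 0], 0], [[0, -0.03, 0], [0, 0, 0], 0], [[0, -0.03, 0], [0, 0, 0], 0], [[0, -0.03, 0], [0, 0, 0], 0], [[0, 0, 0], [0, 0, 0], 0]]}}

```text
clock: 10.63
ee_pos: [0.5858, 0.0603, 0.2109]
tcp_rot: [-0.705, 0.706, 0.05, -0.047]
contact_force: [1.1, -0.5, 0.9]
gripper_width: 0.503
```

```bash
python3 - <<'E'
from h import *
plan([.5785,.132,.2],1.69)
im=imaging.capture('wrist');cv2.imwrite('pics/w7.png',im[...,::-1])
E
```

```text
clock 10.63 pos [0.5858 0.0603 0.2109] F [ 1.14 -0.54  0.92] w 0.503 q [ 0.37  0.34  0.17  0.   -1.4  -1.8 ]
jaw yaw 1.709
shift tool [0.0026 0.0107 0.0721] world [-0.0073  0.0717 -0.0109]
rotvec [0.0024 0.0188 0.0037] shift after turn [0.0013 0.0109 0.0721]
rotvec [ 0.0058 -3.1228 -0.0037] shift after turn [-0.0013  0.0109 -0.0721]
```

View pics/w7.png

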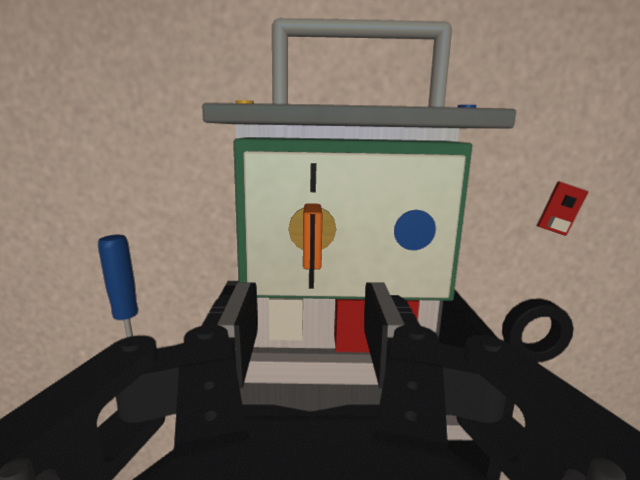

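The slot at (312,213)–(312,268) is close to in line with the marks at (314,178) and (311,278). I'll work out the angle and find the disc and handle.

```bash
python3 - <<'E'
from h import *
im=cv2.imread('pics/w7.png')
cv2.imwrite('pics/w7c.png',cv2.resize(im[155:295,260:365],None,fx=4.2,fy=4.2,interpolation=cv2.INTER_CUBIC))
g=cv2.cvtColor(im,cv2.COLOR_BGR2GRAY)
def line(x0,y0,x1,y1,z,t):
    ys,xs=np.nonzero(g[y0:y1,x0:x1]<t); P=onz('wrist',np.c_[xs+x0,ys+y0],z)[:,:2]
    c=P.mean(0);_,_,V=np.linalg.svd(P-c);v=V[0]*np.sign(V[0][0]);e=(P-c)@v
    print(len(P),c,'heading',np.arctan2(v[1],v[0]).round(3),'len',np.ptp(e).round(4),'wid',((P-c)@V[1]).std().round(4));return c
a=line(306,160,322,196,.088,70); b=line(304,270,320,292,.088,70)
d=b-a;print('marks heading',np.arctan2(d[1],d[0]),(a+b)/2)
line(305,214,321,267,.122,60)
hsv=cv2.cvtColor(im,cv2.COLOR_BGR2HSV)
m=cv2.inRange(hsv,(100,120,60),(125,255,255));m[:200]=0;m[260:]=0;m[:,:380]=0;m[:,450:]=0;M=cv2.moments(m,True);print('disc',onz('wrist',[(M['m10']/M['m00'],M['m01']/M['m00'])],.088))
h=onz('wrist',[(280,30),(444,31)],.094);d=h[1]-h[0];print('handle',h.mean(0),np.arctan2(-d[0],d[1]),np.linalg.norm(d))
E
```

```text
132 [0.54842264 0.05726681] heading 0.119 len 0.0183 wid 0.0009
90 [0.62150651 0.06620129] heading 0.139 len 0.0132 wid 0.001
marks heading 0.12164606875583034 [0.58496457 0.06173405]
233 [0.58265251 0.06132271] heading 0.122 len 0.0334 wid 0.0008
disc [[0.57502076 0.13308599 0.088     ]]
handle [0.45610627 0.07426963 0.094     ] 0.13524959685054785 0.09924442750862975
```

View pics/w7c.png

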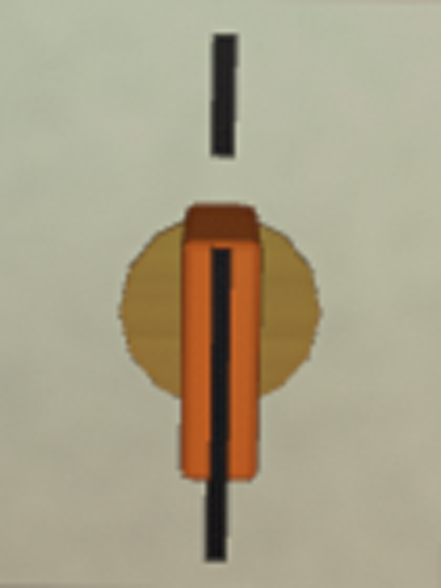

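Slot and marks agree to within 0.01 rad. I'll shut the fingers and go over the blue disc.

{"fn": "jog_arm", "kwargs": {"steps": [[[0.003, 0, 0.025], [0.002, 0.01, 0.003], -1], [[0.003, 0, 0.025], [0, 0, 0], -1], [[0.002, 0, 0.022], [0, 0, 0], -1], [[0, 0, 0], [0, 0, 0], -1], [[0, 0.03, 0], [0, 0, 0], -1], [[0, 0.03, 0], [0, 0, 0], -1], [[0, 0.02, 0], [0, 0, 0], -1], [[0, 0, 0], [0, 0, 0], -1]]}}

```text
clock: 11.35
ee_pos: [0.5827, 0.1359, 0.1241]
tcp_rot: [0.707, -0.705, -0.045, 0.046]
contact_force: [-1.0, -0.5, -1.1]
gripper_width: -0.002
```

```bash
python3 - <<'E'
from h import *
plan([.576,.1328,.089],1.69)
im=imaging.capture('wrist');cv2.imwrite('pics/w8.png',im[...,::-1])
E
```

```text
clock 11.35 pos [0.5827 0.1359 0.1241] F [-0.95 -0.48 -1.08] w -0.002 q [ 0.49  0.4   0.04 -0.   -1.21 -1.93]
jaw yaw 1.699
shift tool [-0.007   0.0351 -0.0023] world [-0.0067 -0.0031 -0.0351]
rotvec [-0.0028  0.0092 -0.0005] shift after turn [-0.007   0.0351 -0.0023]
rotvec [-7.0000e-04 -3.1324e+00  4.4000e-03] shift after turn [0.007  0.0351 0.0023]
```

View pics/w8.png

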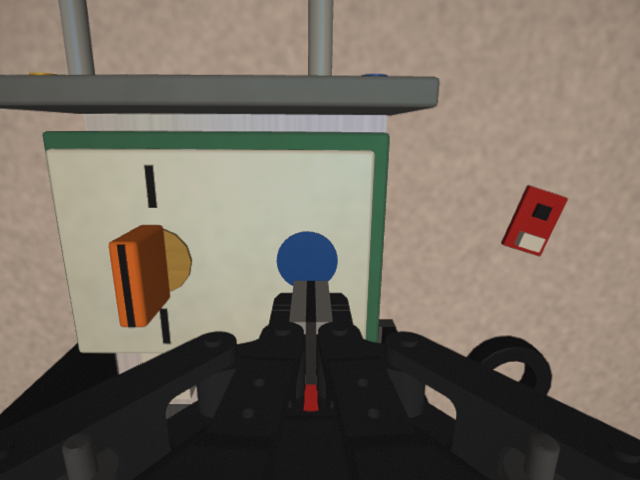

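{"fn": "jog_arm", "kwargs": {"steps": [[[-0.007, 0, -0.002], [0, 0.005, 0], -1], [[0, 0.02, 0], [0, 0, 0], -1], [[0, 0.01, 0], [0, 0, 0], -1], [[0, 0, 0], [0, 0, 0], -1]]}}

```text
clock: 11.73
ee_pos: [0.5791, 0.1324, 0.101]
tcp_rot: [0.707, -0.704, -0.047, 0.04]
contact_force: [-0.1, -0.7, 0.4]
gripper_width: -0.002
```

{"fn": "jog_arm", "kwargs": {"steps": [[[0, 0.003, 0], [0, 0, 0], -1], [[0, 0.003, 0], [0, 0, 0], -1], [[0, 0, 0], [0, 0, 0], -1]]}}

```text
clock: 11.98
ee_pos: [0.5805, 0.1324, 0.0981]
tcp_rot: [0.707, -0.704, -0.049, 0.038]
contact_force: [0.4, 0.2, -0.7]
gripper_width: 0.002
```

{"fn": "jog_arm", "kwargs": {"steps": [[[-0.003, 0.006, 0], [0, 0, 0], -1], [[-0.002, 0.006, 0], [0, 0, 0], -1], [[0, 0.004, 0], [0, 0, 0], -1]]}}

```text
clock: 12.23
ee_pos: [0.5775, 0.1324, 0.0843]
tcp_rot: [0.708, -0.704, -0.051, 0.036]
contact_force: [-1.9, 0.5, 8.2]
gripper_width: -0.001
```

{"fn": "jog_arm", "kwargs": {"steps": [[[0, 0.006, 0], [0, 0, 0], -1], [[0, 0.006, 0], [0, 0, 0], -1]]}}

```text
clock: 12.4
ee_pos: [0.5831, 0.1332, 0.0797]
tcp_rot: [0.708, -0.703, -0.058, 0.032]
contact_force: [-3.5, -0.7, 41.1]
gripper_width: 0.001
```

```bash
python3 - <<'E'
from h import *
plan([.576,.1328,.079],1.69)
for i in range(2): im=imaging.capture('wrist')
cv2.imwrite('pics/w9.png',im[...,::-1])
plan([.576,.1328,.079],1.69)
t=imaging.capture('top');cv2.imwrite('pics/top9.png',t[...,::-1])
t=imaging.capture('scene');cv2.imwrite('pics/s9.png',t[...,::-1])
crop('pics/s9.png',235,215,385,350,4.4,'pics/s9c.png')
E
```

```text
clock 12.4 pos [0.5831 0.1332 0.0797] F [-3.53 -0.68 41.08] w 0.001 q [ 0.49  0.41 -0.07  0.01 -1.06 -1.94]
jaw yaw 1.698
shift tool [-0.0071  0.0004  0.0006] world [-0.0071 -0.0004 -0.0007]
rotvec [-0.0038  0.0081  0.0358] shift after turn [-0.0071  0.0007  0.0005]
rotvec [ 0.0561 -3.1329  0.0059] shift after turn [ 0.0071  0.0007 -0.0005]
clock 12.5 pos [0.5841 0.1333 0.08  ] F [ 1.44 -1.38 20.41] w 0.002 q [ 0.49  0.41 -0.07  0.01 -1.05 -1.94]
jaw yaw 1.698
shift tool [-0.0081  0.0007  0.0005] world [-0.0081 -0.0005 -0.001 ]
rotvec [-0.0042  0.0081  0.038 ] shift after turn [-0.0081  0.001   0.0004]
rotvec [ 0.0596 -3.1329  0.0066] shift after turn [ 0.0081  0.001  -0.0004]
```

View pics/w9.png

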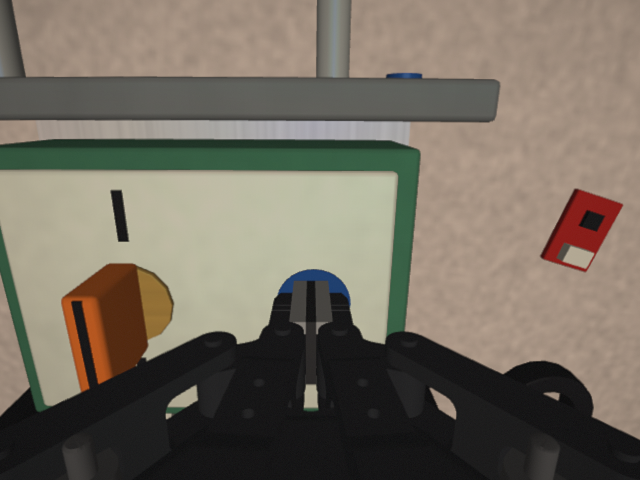

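View pics/s9c.png

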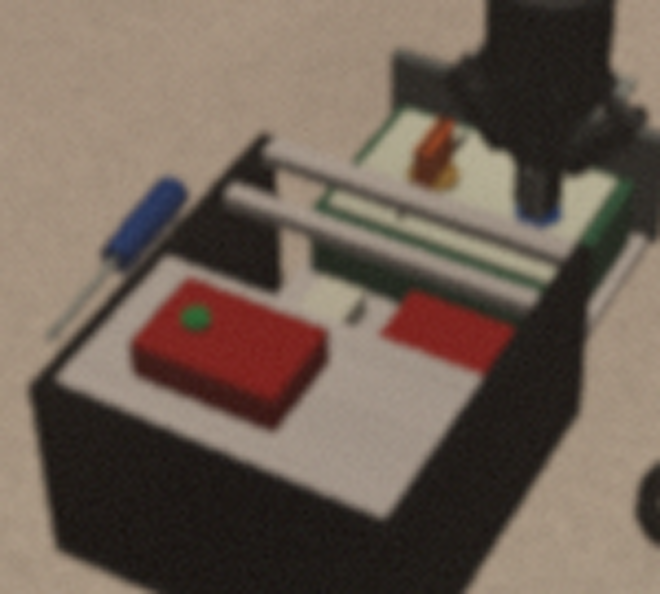

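View pics/top9.png

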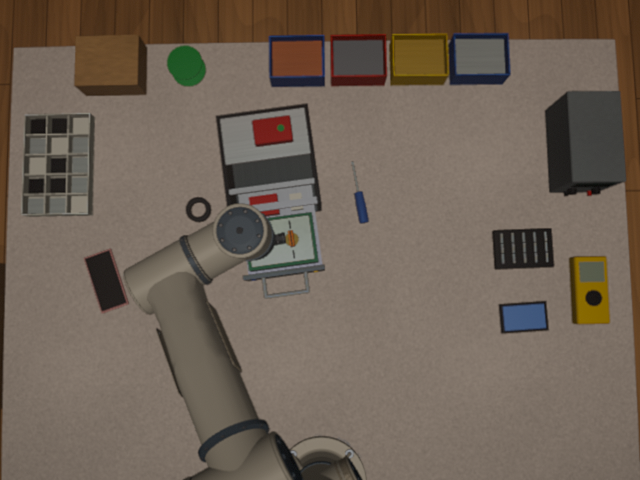

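```bash
python3 - <<'E'
from h import *
plan([.576,.1328,.079],1.69)
crop('pics/top9.png',235,200,340,305,5.5,'pics/top9c.png')
h=onz('wrist',[(0,70)],.09)
E
```

```text
clock 12.6 pos [0.5841 0.1333 0.08  ] F [ 1.68 -2.3  21.65] w -0.001 q [ 0.49  0.41 -0.07  0.01 -1.05 -1.94]
jaw yaw 1.698
shift tool [-0.0081  0.0007  0.0005] world [-0.0081 -0.0005 -0.001 ]
rotvec [-0.0045  0.0077  0.0379] shift after turn [-0.0081  0.001   0.0005]
rotvec [ 0.0594 -3.1333  0.007 ] shift after turn [ 0.0081  0.001  -0.0005]
```

View pics/top9c.png

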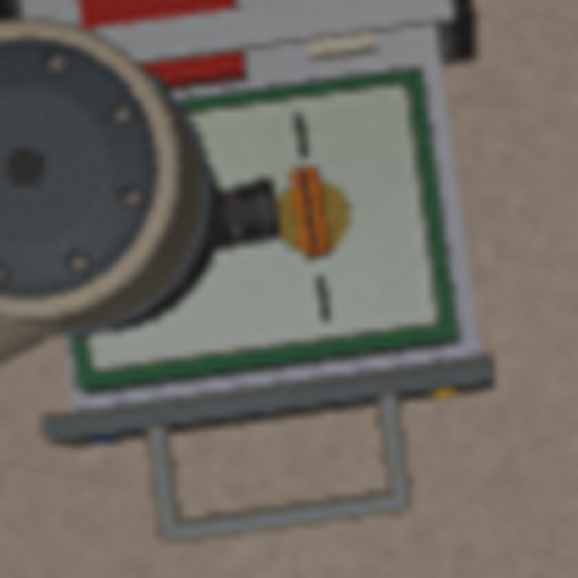

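```bash
python3 - <<'E'
from h import *
f=lambda L:[((x+.5)/5.5-.5+235,(y+.5)/5.5-.5+200) for x,y in L]
h=onz('top',f([(172,529),(400,499)]),.094);print('handle',h.mean(0),np.linalg.norm(h[1]-h[0]))
m=onz('top',f([(302,135),(322,298)]),.080);d=m[0]-m[1];print('marks',m.mean(0),np.arctan2(d[1],d[0]))
s=onz('top',f([(304,170),(317,250)]),.114);d=s[0]-s[1];print('slot',np.arctan2(d[1],d[0]))
u=np.array([.993,.12]);print('pull by handle',(np.array([.5943,.0888])-h.mean(0)[:2])@u)
E
```

```text
handle [0.46434328 0.07271239 0.094     ] 0.09882414433925375
marks [0.59416799 0.06099627 0.08      ] 0.11197960829732312
slot 0.1507770243305694
pull by handle 0.13097753343933388
```

Compared with the earlier marks, the pressing has dragged the tray about 7 mm inward (estimated at 0.153). I'll drag it back out with the fingers, still pressed down.

{"fn": "jog_arm", "kwargs": {"steps": [[[-0.006, 0.004, 0], [0, 0, 0.015], -1], [[-0.006, 0.004, 0], [0, 0, 0.015], -1]]}}

```text
clock: 12.77
ee_pos: [0.581, 0.1329, 0.0803]
tcp_rot: [0.708, -0.703, -0.056, 0.036]
contact_force: [2.7, -0.7, 10.6]
gripper_width: -0.001
```

```bash
python3 - <<'E'
from h import *
imaging.capture('wrist')
plan([.576,.1328,.079],1.69)
E
```

```text
clock 12.82 pos [0.5806 0.1328 0.0801] F [ 1.8  -1.06 12.77] w -0.001 q [ 0.49  0.41 -0.07  0.01 -1.06 -1.93]
jaw yaw 1.701
shift tool [-0.0046  0.0009  0.0006] world [-0.0046 -0.     -0.0011]
rotvec [-0.0046  0.0112  0.0287] shift after turn [-0.0046  0.0011  0.0005]
rotvec [ 0.0449 -3.13    0.0072] shift after turn [ 0.0046  0.0011 -0.0005]
```

{"fn": "jog_arm", "kwargs": {"steps": [[[-0.007, 0.006, 0], [0, 0, 0.015], -1], [[-0.007, 0.006, 0], [0, 0, 0.01], -1]]}}

```text
clock: 12.98
ee_pos: [0.5792, 0.1327, 0.0799]
tcp_rot: [0.708, -0.703, -0.06, 0.036]
contact_force: [3.4, -2.8, 22.3]
gripper_width: 0.003
```

```bash
python3 - <<'E'
from h import *
im=imaging.capture('top');cv2.imwrite('pics/top10.png',im[...,::-1])
plan([.576,.1328,.079],1.69)
crop('pics/top10.png',235,200,340,305,5.5,'pics/top10c.png')
E
```

```text
clock 13.03 pos [0.5789 0.1327 0.08  ] F [ 2.61 -0.48 20.94] w -0.001 q [ 0.49  0.4  -0.08  0.01 -1.05 -1.93]
jaw yaw 1.707
shift tool [-0.0029  0.0009  0.0005] world [-0.0029  0.0001 -0.001 ]
rotvec [-0.0044  0.0166  0.0339] shift after turn [-0.0029  0.001   0.0005]
rotvec [ 0.053  -3.1245  0.0068] shift after turn [ 0.0029  0.001  -0.0005]
```

View pics/top10c.png

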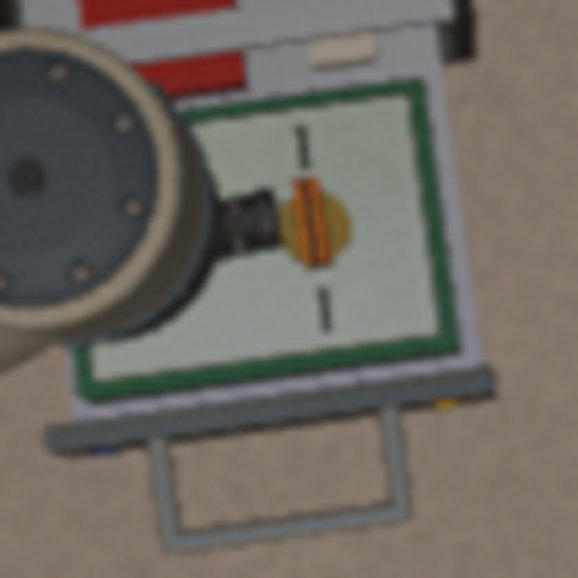

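```bash
python3 - <<'E'
from h import *
for i in range(10): im=imaging.capture('wrist')
cv2.imwrite('pics/w10.png',im[...,::-1])
plan([.576,.1328,.079],1.69)
f=lambda L:[((x+.5)/5.5-.5+235,(y+.5)/5.5-.5+200) for x,y in L]
h=onz('top',f([(174,541),(400,510)]),.094);print('handle',h.mean(0))
u=np.array([.993,.12]);print('pull by handle',(np.array([.5943,.0888])-h.mean(0)[:2])@u)
m=onz('top',f([(303,147),(324,310)]),.080);d=m[0]-m[1];print('marks',m.mean(0),np.arctan2(d[1],d[0]))
s=onz('top',f([(308,182),(319,263)]),.114);d=s[0]-s[1];print('slot',np.arctan2(d[1],d[0]))
E
```

```text
clock 13.53 pos [0.5789 0.1327 0.0799] F [ 1.57 -1.74 21.1 ] w 0.003 q [ 0.49  0.41 -0.08  0.01 -1.06 -1.93]
jaw yaw 1.706
shift tool [-0.0029  0.0009  0.0005] world [-0.0029  0.0001 -0.0009]
rotvec [-0.0044  0.0163  0.0333] shift after turn [-0.0028  0.0009  0.0005]
rotvec [ 0.052  -3.1249  0.0069] shift after turn [ 0.0028  0.0009 -0.0005]
handle [0.4594071  0.07232752 0.094     ]
pull by handle 0.13592534381401686
marks [0.58888538 0.0603907  0.08      ] 0.1179712704425194
slot 0.12476853685203336
```

View pics/w10.png

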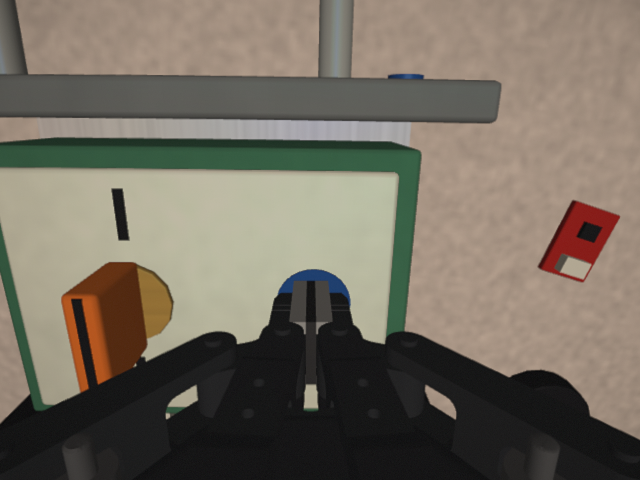

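```bash
python3 -c "
from workcell import order,status
print(order.close_job()); print(status.sense()['contact_force'],status.sense()['ee_pos'])"
```

```text
the job is handed in; nothing more can be done
None
the job is handed in; nothing more can be done
```

I pulled the tray to its stop, turned the fastener clockwise by about 1.2 rad, pressed the panel flush on the blue disc with the shut fingers, and handed the job in still pressing. `close_job` gives no verdict, so these results rest on my own last checks:

- **Panel:** the fingertips stood at z = 0.080 m, which is flush. The force held at about 21 N over the last 0.5 s.
- **Slot:** it was within about 0.01 rad of the marks before pressing, and again at the end. One rougher reading from the top picture in between gave 0.04 rad.
- **Tray:** about 0.158 m out, from the handle in the top view. This depends on an estimated start of about 0.022 m, and the camera is good to 2–3 mm.
- **Other things on the bench:** I never touched them, and in the last pictures they looked where they had been. I did not measure them again.

**What went wrong on the way:**
- The first press dragged the tray about 5–7 mm inward, to about 0.153 m. I dragged it back out with the fingers while still pressing.
- Pulling against the stop briefly gave up to about 63 N on one axis, roughly 90 N in all, which is under the 120 N wrist limit.

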